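Set the roller pressure on a wire straightener

ROBOT

A 6-joint arm with a two-finger parallel gripper is mounted at the origin on the work surface. World frame = base frame: x ahead of the robot, y to its left, z up, the work surface at z = 0. Lengths are in m, angles in rad, forces in N, time in s.
With the tool pointing down it reaches from about 0.3 to 0.875 m from the base axis. Payload 4.2 kg.
Tool frame: the origin (TCP) lies between the finger pads, 19 mm behind the fingertips; this is the grasp point; z points along the fingers, y is the line along which they close (so a half turn about z gives the same grasp; the last joint's range is limited). The gripper opens to 85 mm and grips with 20 to 120 N. Pads are 22 mm wide; open, the fingers measure 114 mm over their backs; the gripper's body (76 mm by 85 mm) begins 54 mm behind the grasp point. The pads swing forward as they close: fully open they stand 13 mm farther back than shut.
Start: joints at [-1.264, 0.32, 1.565, -0, 1.257, -0.02], TCP at [0.185, -0.545, 0.25] pointing down, gripper open.
Joint ranges: [-3.11, 3.11], [-0.84, 2.01], [0.21, 2.61], [-1.34, 4.49], [0.05, 2.63], [-2.56, 2.56]. Speed limits (rad/s): [2.57, 2.57, 3.14, 3.14, 3.14, 3.14].

INTERFACE

Orientations are given as a unit quaternion [x, y, z, w].
In Python, from bench import arm gives the robot as it stands. Calls block until the motion is done:
- arm.reach(position, orientation): joint-space move of the TCP to a pose.
- arm.move_l(position, attitude=None, rate=0.15, until_force=None): straight line of the TCP; attitude=None keeps the orientation; rate is the mean speed in m/s. With until_force (N) it stops when the force on the tool has changed by that much, and returns True; else False.
- arm.move_joints(angles): joint-space move.
- arm.release() and arm.clamp(strength=None): open the fingers fully, or close them until they stop; strength is the grip in N (None keeps the last).
- arm.pause(seconds).
- arm.solve_ik(position, orientation): joint angles nearest the present ones, or None.
- arm.read_camera(name): name is "side" or "top"; returns (picture, depth): 480x640x3 uint8, red, green, blue; 480x640 float32, m along the optical axis (not along the pixel's ray), 0 where there is no reading.
- arm.get_calibration(name): a dict with "vertical_fov" (degrees; the focal length in pixels is half the picture's height over the tangent of half this angle, whatever the lens; pixels are square), "cx", "cy" (the principal point, pixels), "k1" (the pictures are not rectified: a ray, as slopes to the right and down, at radius r is drawn at 1 + k1 r^2 times it, then the intrinsics apply), "R" (3x3) and "t" (3): a world point X has camera coordinates R X + t. Camera axes: x right, y down, z forward; pixel columns grow to the right and rows downward; lengths in m; the calibration is good to about 2 mm. A picture is of the moment at which its call begins. get_calibration takes no time and is no camera call.
A pose or a line that the arm cannot do raises arm.Unreachable and nothing moves.
- arm.sign_off(): hands the job in; it is judged then, once.
Trained networks look in the newest picture that a camera, given by its name, has taken for a name from the list of things; names that differ only in an ending like _2 or _b are one class to them, and where a whole thing is asked for, a point or a joint stands for the part that bears it (a point fixed in the world has none). Each returns a list of dicts, best first, with "conf" (0 to 1); they miss things now and then, are a little off and sometimes report something else, mostly with a low value. They report only what shows in the picture. A call takes as long as a camera call.
- arm.search_frame(camera, thing): "position" ([x, y, z] in m, in world coordinates, good to about 4 mm: the middle of the surface that is visible of it).
- arm.masks_of(camera, thing): "pixels" (480x640 bool, what is visible of it).
Readings, each from a call of its own:
- arm.current_time(): time.
- arm.current_joint_pos(): joint angles.
- arm.current_dq(): joint speeds.
- arm.current_tau(): joint torques, N m.
- arm.current_position(): TCP position.
- arm.current_eef_rot(): TCP orientation.
- arm.current_contact_force(): force on the tool from outside, world axes, zero at the start.
- arm.current_torque(): the same for the moment, N m.
- arm.current_finger_gap(): finger opening in m.
- arm.current_grip_force(): force on a finger pad.
Only numpy, scipy, OpenCV 4.12 (cv2) and the standard library are available. Lean on these libraries where they do the work, as an engineer would, in place of code of your own. Each camera call takes 0.05 s, during which the arm holds its last target. There are 200 camera calls.

TASK

Put the bench wire straightener into set-up mode by pressing its keys fully down one at a time, each let up again before the next: green, then yellow, then blue, and leave the red key alone. Only then turn the brass thumbscrew clockwise until it seats, back it off a quarter turn, and finish with the gripper still holding the thumbscrew there. Do not knock the other things on the bench about.

Things in the scene. Friction and masses are not known exactly. Their poses are not given: they have to be found in the camera images.
- key_green_top (a point): the green round push key on the key box, 24 mm across; this point is the centre of its top face when up, moves down with the key; z up. The top is about 62 mm above the table; finger tips fit between the keys
- key_yellow_top (a point): the yellow round push key on the key box, 24 mm across; this point is the centre of its top face when up, moves down with the key; z up. The top is about 62 mm above the table; finger tips fit between the keys
- key_blue_top (a point): the blue round push key on the key box, 24 mm across; this point is the centre of its top face when up, moves down with the key; z up. The top is about 62 mm above the table; finger tips fit between the keys
- key_red_top (a point): the red round push key on the key box, 24 mm across; this point is the centre of its top face when up, moves down with the key; z up. The top is about 62 mm above the table; finger tips fit between the keys
- key_green (a joint): how far the green key is down, m: 0 up, 0.006 fully down; a spring returns it (about 1.5 N starts it moving, 5 N holds it fully down); counts as pressed beyond 0.0045
- key_yellow (a joint): how far the yellow key is down, m: 0 up, 0.006 fully down; a spring returns it (about 1.5 N starts it moving, 5 N holds it fully down); counts as pressed beyond 0.0045
- key_blue (a joint): how far the blue key is down, m: 0 up, 0.006 fully down; a spring returns it (about 1.5 N starts it moving, 5 N holds it fully down); counts as pressed beyond 0.0045
- key_red (a joint): how far the red key is down, m: 0 up, 0.006 fully down; a spring returns it (about 1.5 N starts it moving, 5 N holds it fully down); counts as pressed beyond 0.0045
- keybox: grey key box with a black face, 150 x 150 x 40 mm, fixed to the bench. Origin: centre of its underside, z up. The four keys stand in a 2 x 2 pattern of 58 mm pitch on its top; which colour is where varies
- feeder: wire straightener, fixed to the bench: green housing on a dark steel base 140 x 190 mm, with steel rollers on its +x side under an aluminium bridge (125 mm along x, 90 mm along y) whose top is 100 mm above the table. Origin: centre of its underside, z up. The thumbscrew stands on the bridge at x = +30 mm, y = 0, axis upright
- screw_grip (a point): centre of the thumbscrew's head, on its axis: a round knurled brass head 30 mm across and 26 mm tall, its underside 12 mm and its top 38 mm above the bridge (112 and 138 mm above the table), so that it can be gripped from above in any yaw. This point is 125 mm above the table (25 mm above the bridge). Nothing else stands on the bridge
- screw_mark (a point): outer end of the black line on top of the thumbscrew's head, 13 mm from the axis, 138 mm above the table; turns with the head
- thumbscrew (a joint): turn of the thumbscrew, rad; grows clockwise seen from above (tightening). It seats against a hard stop at 2.6 and starts between 0.2 and 1.3. It stays where it is left (drag 0.04 N m) and does not rise or sink as it turns. At the stop a grip that keeps turning slips round the head
- tape_roll: bystander: flat yellow tape roll, 68 mm across, 24 mm tall, origin under its centre
- spool: bystander: empty orange spool, 70 mm across, 60 mm tall, origin under its centre
- glue_jar: bystander: closed jar with a blue cap, 64 mm across, 90 mm tall, origin under its centre
- mug: bystander: blue mug, 80 mm across, 90 mm tall, origin under its centre
- screwdriver: bystander: screwdriver lying on the bench, lies along its own x
- hammer: bystander: hammer lying on the bench, lies along its own x
- tin: bystander: tin, 74 mm across, 100 mm tall, origin under its centre

How it is judged:
By the outcome, as a careful person would: the job done as asked, in the order asked, and still so for the second after the job is handed in, while the arm keeps its last pose, push and grip.
It also fails if it takes over 72 s, if anything falls off the work surface, if the arm or the gripper's body presses on something with over 40 N, if the wrist force passes 120 N, or if a joint passes its speed limit or range.

## Working session

There is one attempt and no reset: what is moved stays moved. The work goes in short steps, each a Python script; the robot and the scene stay as the last script left them, time stands still between calls to the robot, and variables do not carry over. Pictures are saved under pics/ and viewed, at most 10 in all, crops included, and the job is handed in when it is done.

```bash
mkdir -p pics
python3 - <<'E'
from bench import arm
import cv2
for c in ("top","side"):
    p,d=arm.read_camera(c); cv2.imwrite(f"pics/{c}0.png",p[:,:,::-1])
    k=arm.get_calibration(c); print(c,k)
    for t in ("key_green_top","key_yellow_top","key_blue_top","key_red_top","screw_grip","screw_mark","feeder","keybox"):
        print(t,[([round(float(v),4) for v in r["position"]],round(r["conf"],2)) for r in arm.search_frame(c,t)[:2]])
print(arm.current_eef_rot(),arm.current_time())
E
```

```text
top {'vertical_fov': 52.302386907356926, 'cx': 324.3343216711448, 'cy': 233.74134952728812, 'k1': -0.07902774032073825, 'R': array([[-3.01202401e-03, -9.99820316e-01,  1.87153066e-02],
       [-9.87131733e-01, -1.94881375e-05, -1.59909168e-01],
       [ 1.59880800e-01, -1.89561233e-02, -9.86954302e-01]]), 't': array([-0.00817537,  0.55778813,  1.24675652])}
key_green_top []
key_yellow_top [([0.5234, 0.1641, 0.0604], 0.44)]
key_blue_top [([0.4746, 0.1531, 0.0671], 0.53)]
key_red_top []
screw_grip [([0.5815, -0.2119, 0.1399], 0.72)]
screw_mark [([0.6004, -0.4512, 0.0954], 0.67), ([0.576, -0.2152, 0.1376], 0.48)]
feeder [([0.5477, -0.1932, 0.0852], 0.67)]
keybox [([0.4867, 0.189, 0.0426], 0.57)]
side {'vertical_fov': 57.99328478158402, 'cx': 321.69988693810484, 'cy': 236.61730265335248, 'k1': -0.08422488988571475, 'R': array([[-0.69733018, -0.71674287, -0.0032053 ],
       [-0.53446042,  0.52295412, -0.66398121],
       [ 0.47758002, -0.46130103, -0.74774239]]), 't': array([0.39747898, 0.38524718, 0.7753794 ])}
key_green_top [([0.4643, 0.1534, 0.0597], 0.26), ([0.5794, -0.2072, 0.1358], 0.17)]
key_yellow_top []
key_blue_top [([0.7432, -0.1462, 0.06], 0.42)]
key_red_top [([0.5064, 0.2274, 0.0596], 0.65), ([0.522, -0.1811, 0.0851], 0.6)]
screw_grip [([0.574, -0.2069, 0.1389], 0.67), ([0.745, -0.0, 0.063], 0.39)]
screw_mark [([0.5755, -0.2094, 0.1401], 0.74)]
feeder [([0.5221, -0.1836, 0.0836], 0.81), ([0.5742, -0.2068, 0.1359], 0.47)]
keybox [([0.4768, 0.2004, 0.0387], 0.88), ([0.5224, -0.1799, 0.0833], 0.16)]
[ 9.86676379e-01  1.62695166e-01 -6.82184645e-06  7.52410128e-05] 0.9
```

View pics/top0.png

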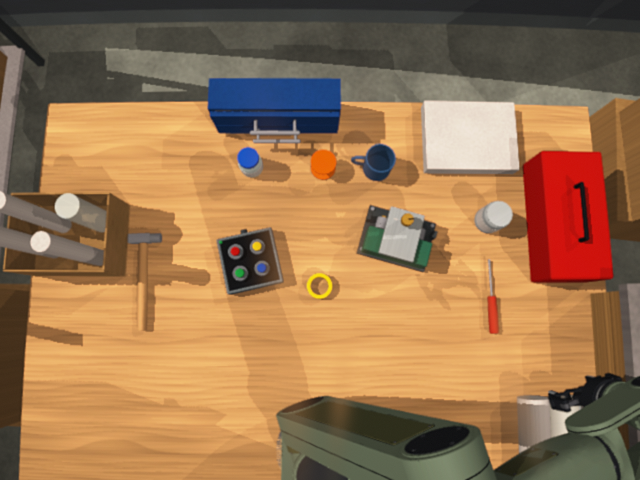

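View pics/side0.png

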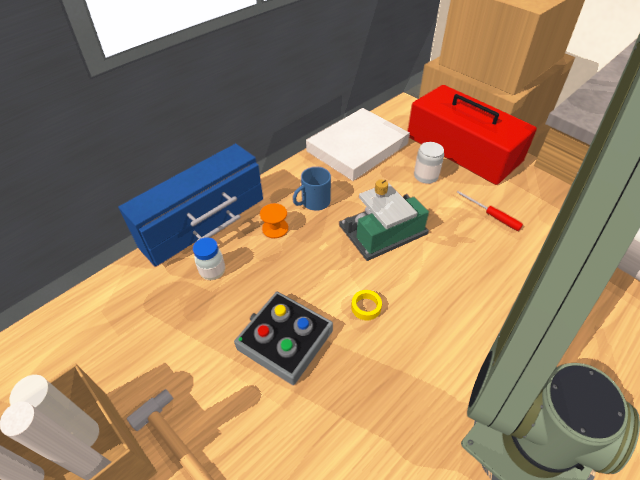

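The top view shows the keys as red (236,252), yellow (256,246), green (240,272) and blue (262,268), with the thumbscrew at (408,219). The side view agrees: yellow (280,311), blue (303,325), red (263,332), green (287,346), screw (381,187). Next I'll locate them precisely by colour.

```bash
cat > h.py <<'E'
from bench import arm
import numpy as np, cv2
from scipy.spatial.transform import Rotation as Ro
def K(c):
    k=arm.get_calibration(c); f=240/np.tan(np.radians(k["vertical_fov"])/2)
    return k,np.array([[f,0,k["cx"]],[0,f,k["cy"]],[0,0,1]]),np.array([k["k1"],0,0,0,0])
def onplane(c,uv,z):
    k,M,D=K(c); s=cv2.undistortPoints(np.array(uv,float).reshape(-1,1,2),M,D).reshape(-1,2)
    r=np.c_[s,np.ones(len(s))]@k["R"]; o=-k["R"].T@k["t"]
    return o+r*((z-o[2])/r[:,2])[:,None]
def down(yaw): # tool z down; tool y axis at world angle yaw+pi/2... x axis at yaw
    return Ro.from_matrix(np.array([[np.cos(yaw),np.sin(yaw),0],[np.sin(yaw),-np.cos(yaw),0],[0,0,-1]]))
def q(yaw): return down(yaw).as_quat()
E
python3 - <<'E'
from h import *
g={"top":dict(red=(236,252),yellow=(256,246),green=(240,272),blue=(262,268)),"side":dict(yellow=(280,311),blue=(303,325),red=(263,332),green=(287,346))}
hue={"red":0,"yellow":26,"green":70,"blue":113}
for c in g:
    p=cv2.imread(f"pics/{c}0.png"); h=cv2.cvtColor(p,cv2.COLOR_BGR2HSV).astype(int)
    for n,(u,v) in g[c].items():
        m=np.zeros((480,640),bool); m[v-12:v+13,u-12:u+13]=True
        dh=np.abs((h[...,0]-h[v,u,0]+90)%180-90); m&=(dh<10)&(h[...,1]>130)&(h[...,2]>60)
        ys,xs=np.nonzero(m); uv=(xs.mean(),ys.mean()); print(c,n,len(xs),np.round(uv,1),np.round(onplane(c,[uv],.062),4))
    u,v=(408,219) if c=="top" else (381,187)
    cv2.imwrite(f"pics/scr_{c}.png",cv2.resize(p[v-20:v+20,u-20:u+20],None,fx=12,fy=12,interpolation=cv2.INTER_CUBIC))
a=[cv2.imread(f"pics/scr_{c}.png") for c in g]
cv2.imwrite("pics/scr.png",cv2.resize(np.hstack(a),(800,400)))
E
```

```text
top red 66 [234.9 250.8] [[0.5101 0.2231 0.062 ]]
top yellow 73 [256.6 245.9] [[0.5231 0.167  0.062 ]]
top green 60 [239.2 272.6] [[0.4537 0.2106 0.062 ]]
top blue 52 [260.8 267.6] [[0.4665 0.1552 0.062 ]]
side yellow 107 [279.9 310. ] [[0.522  0.1682 0.062 ]]
side blue 103 [302.7 323. ] [[0.4658 0.1551 0.062 ]]
side red 109 [263.  330.6] [[0.5088 0.2243 0.062 ]]
side green 108 [286.2 344.6] [[0.4527 0.2114 0.062 ]]
```

View pics/scr.png

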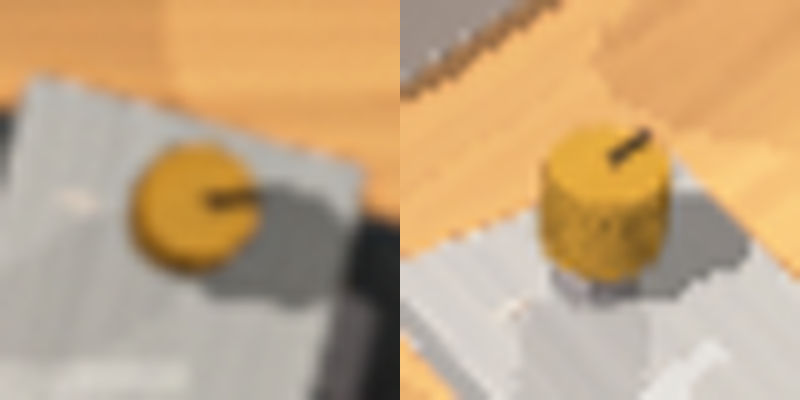

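The crops show the top face centre near (407.3,218.7) in the top view and (381.1,182.7) in the side view. The black mark points right in the picture, roughly world -y.

Run:
```python
from h import *
print(onplane("top",[(407.3,218.7),(413.3,217.9)],.138), onplane("side",[(381.1,182.7),(385.7,179.5)],.138))
# reach check
for n,p in dict(g=(.4532,.211),y=(.5226,.1676),b=(.4662,.1552)).items():
    for yaw in (0.23,0.23+np.pi/2,-1.34): 
        for z in (.12,.07):
            j=arm.solve_ik([*p,z],q(yaw)); print(n,round(yaw,2),z,None if j is None else np.round(j,2))
for yaw in np.arange(-3,3.2,.5):
    j=arm.solve_ik([.577,-.209,.125],q(yaw)); print(round(yaw,2),None if j is None else np.round(j,2))
print(q(0),Ro.from_quat(arm.current_eef_rot()).as_matrix().round(2))
```

```text
[[ 0.58043623 -0.21280125  0.138     ]
 [ 0.58247734 -0.22785564  0.138     ]] [[ 0.58379118 -0.21566542  0.138     ]
 [ 0.58361824 -0.23282371  0.138     ]]
g 0.23 0.12 [ 0.41  0.33  1.92 -0.    0.89  1.75]
g 0.23 0.07 [ 0.41  0.39  1.98 -0.    0.77  1.75]
g 1.8 0.12 [ 0.41  0.33  1.92 -0.    0.89  0.18]
g 1.8 0.07 [ 0.41  0.39  1.98 -0.    0.77  0.18]
g -1.34 0.12 None
g -1.34 0.07 None
y 0.23 0.12 [ 0.29  0.39  1.81 -0.    0.94  1.63]
y 0.23 0.07 [ 0.29  0.46  1.86 -0.    0.82  1.63]
y 1.8 0.12 [ 0.29  0.39  1.81 -0.    0.94  0.06]
y 1.8 0.07 [ 0.29  0.46  1.86 -0.    0.82  0.06]
y -1.34 0.12 None
y -1.34 0.07 None
b 0.23 0.12 [ 0.3   0.32  1.94 -0.    0.89  1.64]
b 0.23 0.07 [ 0.3   0.38  2.   -0.    0.76  1.64]
b 1.8 0.12 [ 0.3   0.32  1.94 -0.    0.89  0.07]
b 1.8 0.07 [ 0.3   0.38  2.   -0.    0.76  0.07]
b -1.34 0.12 None
b -1.34 0.07 None
-3.0 [-0.37  0.48  1.65 -0.    1.02 -2.08]
-2.5 None
-2.0 None
-1.5 None
-1.0 [-0.37  0.48  1.65 -0.    1.02  2.2 ]
-0.5 [-0.37  0.48  1.65 -0.    1.02  1.7 ]
0.0 [-0.37  0.48  1.65 -0.    1.02  1.2 ]
0.5 [-0.37  0.48  1.65 -0.    1.02  0.7 ]
1.0 [-0.37  0.48  1.65 -0.    1.02  0.2 ]
1.5 [-0.37  0.48  1.65 -0.    1.02 -0.3 ]
2.0 [-0.37  0.48  1.65 -0.    1.02 -0.8 ]
2.5 [-0.37  0.48  1.65 -0.    1.02 -1.3 ]
3.0 [-0.37  0.48  1.65 -0.    1.02 -1.8 ]
[1. 0. 0. 0.] [[ 0.95  0.32  0.  ]
 [ 0.32 -0.95 -0.  ]
 [-0.    0.   -1.  ]]
```

Run:
```python
from h import *
for c,(u,v) in dict(top=(408,219),side=(381,187)).items():
    p=cv2.imread(f"pics/{c}0.png"); h=cv2.cvtColor(p,cv2.COLOR_BGR2HSV).astype(int)
    _,d=arm.read_camera(c); k,M,D=K(c)
    vv,uu=np.mgrid[v-14:v+15,u-14:u+15]; uu=uu.ravel(); vv=vv.ravel()
    s=cv2.undistortPoints(np.c_[uu,vv].astype(float).reshape(-1,1,2),M,D).reshape(-1,2)
    z=d[vv,uu]; X=(np.c_[s,np.ones(len(s))]*z[:,None]-k["t"])@k["R"]
    S=X[(X[:,2]>.132)&(X[:,2]<.146)&(z>0)]; print(c,len(S),S.mean(0),np.percentile(S,[2,98],axis=0).round(4).tolist(), (S.min(0)+S.max(0))/2)
arm.clamp(20); print(arm.current_finger_gap())
Y=1.8
for i,(n,p) in enumerate(dict(green=(.4532,.211),yellow=(.5226,.1676),blue=(.4662,.1552)).items()):
    if i==0: arm.reach([*p,.2],q(Y)); arm.move_l([*p,.105],rate=.15)
    else: arm.move_l([*p,.105],rate=.12)
    arm.pause(.2); r=arm.move_l([*p,.068],rate=.025,until_force=12)
    print(n,r,arm.current_position(),arm.current_contact_force()); 
    arm.pause(.2); print(arm.current_position()[2],arm.current_contact_force()[2])
    arm.move_l([*p,.105],rate=.1)
print(arm.current_time())
```

```text
top 115 [ 0.581518   -0.21447602  0.13638606] [[0.5679, -0.2276, 0.1327], [0.5952, -0.2002, 0.142]] [ 0.58147255 -0.21516256  0.1380515 ]
side 107 [ 0.58079315 -0.2125395   0.13778227] [[0.5674, -0.2281, 0.1326], [0.5951, -0.1987, 0.1412]] [ 0.58150374 -0.21321052  0.13709417]
5.73737241547402e-05
green True [0.45313097 0.21098429 0.07471413] [-0.65118385 -0.50083504  7.53263733]
0.07469652019382006 7.3126811618505005
yellow True [0.52254023 0.16756144 0.07475148] [-2.07583361 -0.07026606  6.12887898]
0.07475585884321354 6.778825007363977
blue True [0.46615782 0.15517486 0.07471191] [-1.19807223 -0.373571    6.68699784]
0.0746937500223194 6.526838803265296
12.8167
```

Run:
```python
from h import *
P=[.581,-.2138]
p=arm.current_position(); arm.move_l([p[0],p[1],.22],rate=.25)
j=arm.solve_ik([*P,.22],q(1.5))
j=np.array(j); j[5]+=-2.0-j[5]; arm.move_joints(j)
arm.release(); arm.pause(.3)
f0=np.array(arm.current_contact_force()); 
p=arm.current_position(); print(p,arm.current_eef_rot())
arm.move_l([*P,.127],rate=.12); arm.pause(.2); f0=np.array(arm.current_contact_force()); t0=np.array(arm.current_torque())
arm.clamp(25); arm.pause(.3)
print(arm.current_finger_gap(),arm.current_grip_force(),np.array(arm.current_contact_force())-f0,np.array(arm.current_torque())-t0,t0)
t=arm.current_time(); j=np.array(arm.current_joint_pos()); j[5]+=.1; arm.move_joints(j); print(arm.current_time()-t, arm.current_joint_pos()[5],j[5])
print(np.array(arm.current_contact_force())-f0,np.array(arm.current_torque())-t0,arm.current_time())
pic,_=arm.read_camera("side"); cv2.imwrite("pics/grip.png",cv2.resize(pic[80:280,260:510,::-1],(750,600)))
```

```text
[ 0.58099834 -0.21382354  0.21998889] [-2.89833152e-02  9.99579895e-01 -7.25917629e-06 -1.92507908e-05]
0.029119261964206496 26.525449454784393 [-0.75096861 -6.31432182  2.51071303] [-0.7535896   0.13045472  0.03996187] [-0.04150308 -0.00564747 -0.01311283]
0.25 -1.9022806914535793 -1.9000095184696395
[ 0.19906534 -1.49957274  0.75005191] [-0.22139423  0.15834532  0.01718534] 18.5333
```

View pics/grip.png

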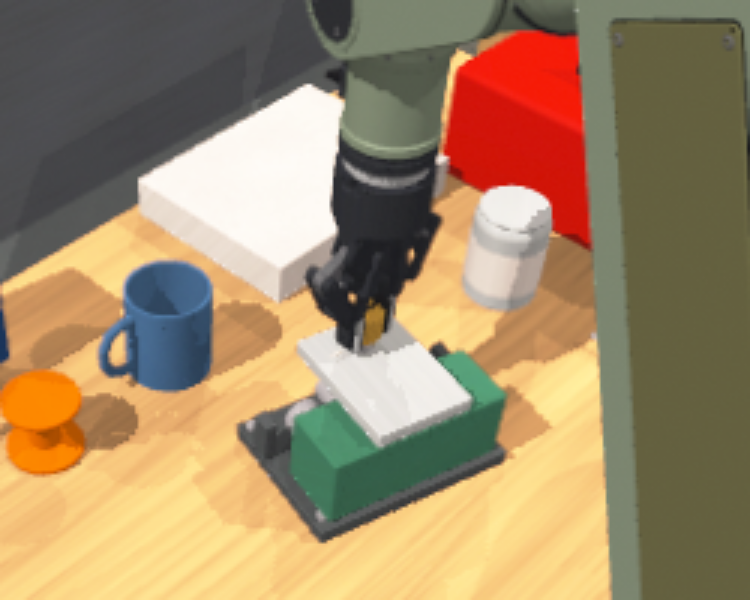

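The fingers hold the brass head squarely with a 29 mm gap and low side load. Now I'll turn it clockwise, watching the torque.

Run:
```python
from h import *
j=np.array(arm.current_joint_pos()); j[5]=-1.9; L=[]
for i in range(32):
    j[5]+=.08; arm.move_joints(j); T=arm.current_torque()[2]
    L.append((round(arm.current_joint_pos()[5],4),round(T,3),round(float(np.hypot(*arm.current_contact_force()[:2])),1)))
    if T>.25 or T<-.25: break
print(L,j[5],arm.current_time(),arm.current_finger_gap(),arm.current_position())
```

```text
[(np.float64(-1.8228), np.float64(-0.016), 1.6), (np.float64(-1.7432), np.float64(0.024), 2.2), (np.float64(-1.6634), np.float64(-0.019), 1.1), (np.float64(-1.5835), np.float64(0.019), 0.3), (np.float64(-1.5035), np.float64(-0.021), 2.6), (np.float64(-1.4235), np.float64(-0.032), 3.4), (np.float64(-1.3435), np.float64(-0.068), 5.0), (np.float64(-1.2627), np.float64(-0.05), 6.2), (np.float64(-1.1827), np.float64(-0.012), 6.2), (np.float64(-1.1027), np.float64(-0.053), 5.4), (np.float64(-1.0227), np.float64(-0.034), 7.1), (np.float64(-0.9427), np.float64(-0.052), 7.1), (np.float64(-0.8628), np.float64(0.0), 6.0), (np.float64(-0.7827), np.float64(-0.029), 7.4), (np.float64(-0.7027), np.float64(-0.015), 6.1), (np.float64(-0.6231), np.float64(0.099), 7.6), (np.float64(-0.5431), np.float64(0.063), 6.8), (np.float64(-0.4635), np.float64(0.177), 6.4), (np.float64(-0.3832), np.float64(0.069), 5.7), (np.float64(-0.3028), np.float64(-0.01), 5.2), (np.float64(-0.2234), np.float64(-0.065), 5.3), (np.float64(-0.1434), np.float64(-0.033), 4.3), (np.float64(-0.0639), np.float64(0.142), 3.9), (np.float64(0.0164), np.float64(0.014), 5.5), (np.float64(0.0957), np.float64(-0.039), 5.2), (np.float64(0.1755), np.float64(-0.086), 4.8), (np.float64(0.2557), np.float64(-0.04), 5.9), (np.float64(0.3353), np.float64(0.201), 5.3), (np.float64(0.4152), np.float64(-0.032), 6.2), (np.float64(0.4949), np.float64(-0.008), 5.6), (np.float64(0.5746), np.float64(0.144), 4.8), (np.float64(0.655), np.float64(-0.006), 5.4)] 0.6600000000000007 26.5833 0.029153519294832942 [ 0.58127068 -0.21543306  0.12759798]
```

The turn covered 2.66 rad, more than any start angle needs. The torque pulses from j6≈-0.6 on suggest it is slipping on the stop. I'll confirm with a firmer grip.

Run:
```python
from h import *
def T(): 
    return float(np.mean([arm.current_torque()[2] for _ in range(5)]))
j=np.array(arm.current_joint_pos()); j[5]=.66
arm.clamp(60); arm.pause(.3); print(T(),arm.current_joint_pos()[5],arm.current_contact_force())
L=[]
for i in range(6):
    j[5]+=.02; arm.move_joints(j); arm.pause(.1); L.append((round(arm.current_joint_pos()[5],4),round(T(),3),round(arm.current_tau()[5],3)))
print(L)
L=[]
for i in range(10):
    j[5]-=.02; arm.move_joints(j); arm.pause(.1); L.append((round(arm.current_joint_pos()[5],4),round(T(),3),round(arm.current_tau()[5],3)))
print(L,j[5],arm.current_time())
```

```text
0.06095510299760358 0.6559500812406617 [ 3.96109374 -3.28014339  1.19031322]
[(np.float64(0.6775), 0.902, np.float64(0.894)), (np.float64(0.7003), -0.028, np.float64(-0.044)), (np.float64(0.7196), 0.109, np.float64(0.146)), (np.float64(0.7376), 0.901, np.float64(0.915)), (np.float64(0.76), -0.035, np.float64(-0.043)), (np.float64(0.7792), 0.449, np.float64(0.397))]
[(np.float64(0.7601), 0.062, np.float64(0.036)), (np.float64(0.74), 0.031, np.float64(0.036)), (np.float64(0.7201), 0.062, np.float64(0.036)), (np.float64(0.7001), 0.045, np.float64(0.036)), (np.float64(0.6802), -0.058, np.float64(0.036)), (np.float64(0.66), -0.004, np.float64(0.036)), (np.float64(0.6401), 0.068, np.float64(0.036)), (np.float64(0.6201), 0.046, np.float64(0.036)), (np.float64(0.6), 0.037, np.float64(0.036)), (np.float64(0.58), 0.068, np.float64(0.035))] 0.58 32.7
```

The stop is confirmed: 0.9 N m of stick-slip, with a seat reference of j6≈0.77. I'll back off to j6=-0.80, then let go briefly to check the mark and grip again.

Run:
```python
from h import *
j=np.array(arm.current_joint_pos())
for a in np.linspace(.58,-.80,6)[1:]: j[5]=a; arm.move_joints(j)
arm.pause(.3); print(arm.current_joint_pos()[5],arm.current_torque()[2],arm.current_position(),arm.current_contact_force())
p=arm.current_position(); np.save("hold.npy",j)
arm.release(); arm.move_l([p[0],p[1],.24],rate=.2)
k=j.copy(); k=np.array(arm.current_joint_pos()); k[0]-=.5; arm.move_joints(k)
I=[]
for c,(u,v) in dict(top=(408,219),side=(381,187)).items():
    pic,_=arm.read_camera(c); I.append(cv2.resize(pic[v-20:v+20,u-20:u+20,::-1],(400,400),interpolation=cv2.INTER_CUBIC))
cv2.imwrite("pics/mark.png",np.hstack(I)); print(arm.current_time())
```

```text
-0.797456545756921 0.03286597475209656 [ 0.58292395 -0.21596094  0.12772382] [ 3.63845073 -5.80911085  0.98698531]
37.4083
```

View pics/mark.png

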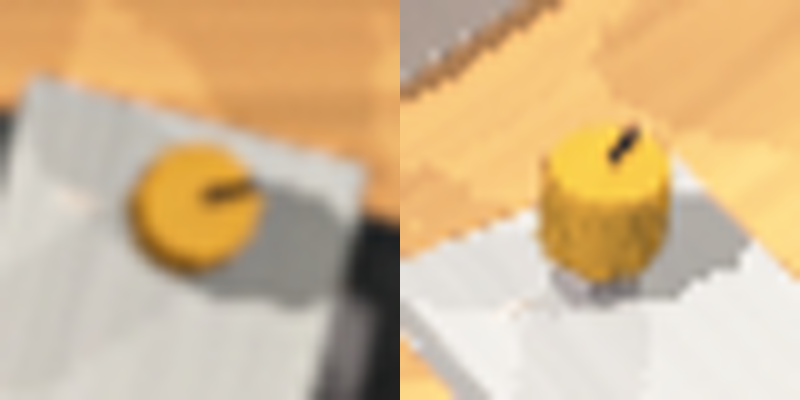

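The mark is about 0.2 rad anticlockwise of where it started. That matches seating after 1.35 rad and then backing off 1.57, so the screw followed the gripper. Gripping it again in place.

Run:
```python
from h import *
j=np.load("hold.npy"); k=np.array(arm.current_joint_pos()); k[0]+=.5; arm.move_joints(k)
P=[.5818,-.2148]; o=arm.current_eef_rot()
arm.move_l([*P,.127],rate=.12); arm.pause(.2); f0=np.array(arm.current_contact_force())
arm.clamp(30); arm.pause(.5)
print(arm.current_finger_gap(),arm.current_grip_force(),np.array(arm.current_contact_force())-f0,arm.current_torque(),arm.current_joint_pos()[5],arm.current_time())
p,_=arm.read_camera("side"); cv2.imwrite("pics/end.png",np.hstack([cv2.resize(p[167:207,361:401,::-1],(400,400),interpolation=cv2.INTER_CUBIC),cv2.resize(p[80:280,260:460,::-1],(400,400))]))
```

```text
0.028909263737552676 30.244695246219635 [1.96414785 1.9750038  2.42862322] [ 0.50746394 -0.47199041  0.0337088 ] -0.8012564658310207 40.9167
```

View pics/end.png

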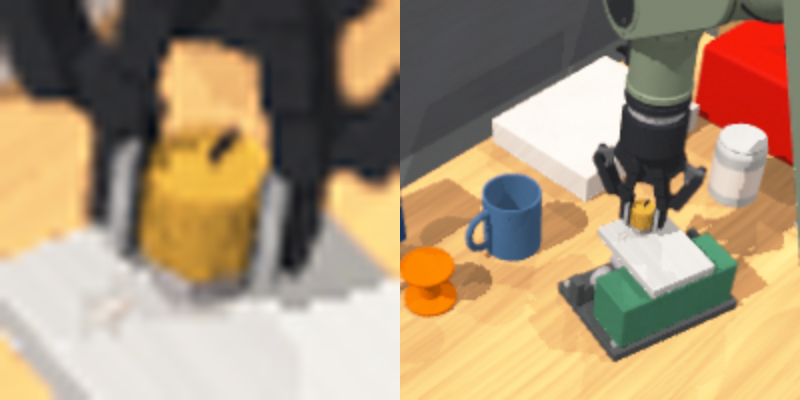

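The head is gripped squarely and the mark hasn't moved, pointing the same way as before the regrip.

```bash
python3 -c "
from bench import arm
print(arm.sign_off())"
```

```text
the job is handed in; nothing more can be done
None
```

The job is handed in at about 41 s: green, yellow and blue were each pressed fully and let up in turn with red left alone, then the thumbscrew was seated, backed off a quarter turn (briefly released there to check its mark, then gripped again), and is still held by the gripper.

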